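# Get the case from under the top tray and add it to the column

## Task

Lift the empty top tray off the pile and stand it on the blue mat, then take the aluminium case out of the lower tray and put it down flat on the mat too, letting go, so that you can take it again the other way, by its two narrow end faces. Lower that case, without dropping it, squarely onto the case already in the steel rack, and finally nest the empty tray back on the lower tray as it was. Leave the other things on the bench alone.

Things in the scene. Friction and masses are not known exactly. Their poses are not given: they have to be found in the camera images.
- tray_top: upper of two equal nested open black trays, empty, 0.2 kg or so. 186 long (x) x 96 wide (y) x 70 high; upright walls 8 thick, rim at z 70, inner floor at z 12. Its foot (162 x 72, 8 deep) drops into the lower tray's mouth with 4 play each side; its ledge at z 8 sits on that rim. Lifts by pinching a long wall's middle from above. Origin: centre of foot's underside, z up; same either way round
- tray_low: lower tray of the pile, same shape and axes (mouth 170 x 80 inside), 0.5 kg, loose on the bench; the case lies in it, hidden under the upper tray. A nested upper tray's origin is 62 above this one's. Origin: centre of its underside
- case: closed bare-aluminium case 66 long (x) x 52 wide (y) x 44 high, 0.2 to 0.35 kg, flat on the lower tray's floor, top 14 below the rim. Its length lies ACROSS the tray with 7 play at each end, so there it can be gripped only across its 52 width, fingers towards the tray's two ends. Origin: centre of underside, z up; same either way round
- case_base: first case of the column, equal to the other, 66 (x) x 52 (y) x 44 high, loose on the rack's base plate between the cheeks, its length along the rack's x. Origin: centre of its underside; its top is 44 above
- rack: fixed steel rack: base plate 100 x 100 x 6, two upright cheeks 60 long (x), 6 thick, 64 apart inside, their lips flared outward, tops 128 above the bench; open above and at +x and -x. A case fits only with its length along x (6 play at each cheek) held by its two 52-wide end faces: fingers do not fit beside the cheeks. Origin: centre of the plate's underside; y runs cheek to cheek
- mat: blue work mat, fixed, 240 (x) x 280 (y) x 2 thick; room for the tray and the case side by side along y. Origin: centre of its underside, on the bench
- long_case: bystander: closed bare-aluminium case like the others but longer and flatter, 120 x 70 x 30, lying beyond the mat. Origin: within it, at or near its underside; to be left alone
- can: bystander: white spray can, 60 diameter, 110 tall, standing. Origin: on its axis, underside; to be left alone
- tape: bystander: roll of tape, 100 diameter, 24 high, lying flat. Origin: on its axis, underside; to be left alone
- driver: bystander: screwdriver about 180 long lying on the bench. Origin: within it, at or near its underside; to be left alone
- drive: bystander: flat black drive box 75 x 110 x 18. Origin: within it, at or near its underside; to be left alone
- kit_box: bystander: closed white plastic box 100 x 70 x 30. Origin: within it, at or near its underside; to be left alone
- small_bin: bystander: small open grey bin 110 x 90 x 50. Origin: within it, at or near its underside; to be left alone
Not all that is in view belongs to the job. What is shaped like the case_base but purple or red is not meant.

How it is judged:
On the way, in this order (a step that is already met when the one before it is completed fails the run):
1. the top tray stands upright on the mat, released (x of tray_top in the frame of mat between -0.09 and 0.09 m and y of tray_top in the frame of mat between -0.12 and 0.12 m and height (world z) of tray_top below 0.015 m and angle between tray_top's own z axis and vertical below 0.1 rad and contact force between the fingers and tray_top below 0.2 N and linear speed of tray_top below 0.03 m/s), for 0.2 s.
2. the case lies flat on the mat, released (x of case in the frame of mat between -0.12 and 0.12 m and y of case in the frame of mat between -0.14 and 0.14 m and height (world z) of case below 0.012 m and angle between case's own z axis and vertical below 0.1 rad and contact force between the fingers and case below 0.2 N and linear speed of case below 0.03 m/s), for 0.2 s.
3. the case is lowered onto the case in the rack while still gripped (not dropped) (x of case in the frame of case_base between -0.012 and 0.012 m and y of case in the frame of case_base between -0.012 and 0.012 m and z of case in the frame of case_base between 0.038 and 0.053 m and contact force between the fingers and case above 0.5 N), for 0.02 s.
At the end, for the whole second after the job is handed in: Case level on the first case, within 7 mm along, 8 mm across, 0.1 rad; first case within 12 mm (along) and 8 mm (across) of the rack's middle; tray nested level in the lower tray, within 7 mm, 5 mm in height, 0.12 rad; lower tray flat on the bench, moved under 50 mm; all at rest (x of case in the frame of case_base between -0.007 and 0.007 m and y of case in the frame of case_base between -0.008 and 0.008 m and z of case in the frame of case_base between 0.039 and 0.049 m and angle between the x axis of case and the x axis of case_base, either way round below 0.1 rad and angle between case's own z axis and vertical below 0.06 rad and x of case_base in the frame of rack between -0.012 and 0.012 m and y of case_base in the frame of rack between -0.008 and 0.008 m and z of case_base in the frame of rack between 0.002 and 0.01 m and x of tray_top in the frame of tray_low between -0.007 and 0.007 m and y of tray_top in the frame of tray_low between -0.007 and 0.007 m and z of tray_top in the frame of tray_low between 0.057 and 0.067 m and angle between each of tray_top, tray_low's own z axis and vertical below 0.05 rad and angle between the x axis of tray_top and the x axis of tray_low, either way round below 0.12 rad and height (world z) of tray_low below 0.008 m and distance of tray_low from where it was at the start of the episode below 0.05 m and linear speed of each of case, tray_top below 0.02 m/s); the robot touches nothing.
It fails at once if a bystander is moved more than 40 mm (distance of any of long_case, can, tape, driver, drive, kit_box, small_bin from where it was at the start of the episode above 0.04 m).
It also fails if it takes over 72 s, if anything falls off the work surface, if the arm or the gripper's body presses on something with over 40 N, if the wrist force passes 120 N, or if a joint passes its speed limit or range.

## Robot

A 6-joint arm with a two-finger parallel gripper is mounted at the origin on the work surface. World frame = base frame: x ahead of the robot, y to its left, z up, the work surface at z = 0. Lengths are in m, angles in rad, forces in N, time in s.
With the tool pointing down it reaches from about 0.3 to 0.825 m from the base axis. Payload 5.4 kg.
Tool frame: the origin (TCP) lies at the very end of the fingers, on their centre line; the grasp point (between the pads) lies 19 mm behind it; z points along the fingers, x is the direction in which the jaws open and shut, and the axes are right-handed (so a half turn about z gives the same grasp; the last joint's range is limited). The gripper opens to 92 mm and grips with 3 to 60 N. Pads are 20 mm wide; open, the fingers measure 128 mm over their backs; the gripper's body (75 mm by 189 mm) begins 69 mm behind the grasp point.
Start: joints at [1.123, 0.158, 1.597, -0, 1.386, -0.21], TCP at [0.135, 0.559, 0.215] pointing down, gripper open.
Joint ranges: [-2.91, 2.91], [-0.94, 2.29], [0.18, 2.7], [-1.29, 4.43], [0.17, 2.64], [-3, 3]. Speed limits (rad/s): [2.57, 2.57, 3.14, 3.14, 3.14, 3.14].

## Interface

Orientations are given as a rotation vector (axis times angle).
In Python, from workcell import bot gives the robot as it stands. Calls block until the motion is done:
- bot.goto(position, orientation): joint-space move of the TCP to a pose.
- bot.line_to(position, rot=None, max_speed=0.15): straight line of the TCP; rot=None keeps the orientation; max_speed is the mean speed in m/s.
- bot.set_joints(angles): joint-space move.
- bot.set_gripper(opening, newtons=None): opening from 0.0 (shut) to 1.0 (fully open); newtons is the grip in N (None keeps the last); returns when the fingers have stopped.
- bot.hold(seconds).
- bot.inverse_kinematics(position, orientation): joint angles nearest the present ones, or None.
- bot.read_camera(name): name is "scene" or "top"; returns a dict with "pixels" (480x640x3 uint8, blue, green, red), "fx", "fy", "cx", "cy" (pixels), "k1" (the pictures are not rectified: a ray, as slopes to the right and down, at radius r is drawn at 1 + k1 r^2 times it, then the intrinsics apply), "R" (3x3) and "t" (3): a world point X has camera coordinates R X + t. Camera axes: x right, y down, z forward; pixel columns grow to the right and rows downward; lengths in m; the calibration is good to about 2 mm. A picture is of the moment at which its call begins. There is no depth.
A pose or a line that the arm cannot do raises bot.MotionError and nothing moves.
- bot.job_done(): hands the job in, once; it reports no verdict.
Readings, each from a call of its own:
- bot.current_clock(): time.
- bot.current_joints(): joint angles.
- bot.current_joint_vel(): joint speeds.
- bot.current_effort(): joint torques, N m.
- bot.current_ee_pos(): TCP position.
- bot.current_tool_rot(): TCP orientation.
- bot.current_contact_force(): force on the tool from outside, world axes, zero at the start.
- bot.current_ft_torque(): the same for the moment, N m.
- bot.current_opening(): opening from 0.0 (shut) to 1.0 (fully open).
Only numpy, scipy, OpenCV 4.12 (cv2) and the standard library are available. Lean on these libraries where they do the work, as an engineer would, in place of code of your own. Each camera call takes 0.05 s, during which the arm holds its last target.

## Working session

There is one attempt and no reset: what is moved stays moved. The work goes in short steps, each a Python script; the robot and the scene stay as the last script left them, time stands still between calls to the robot, and variables do not carry over. Pictures are saved under pics/ and viewed, and the job is handed in when it is done.

```bash
ls; mkdir -p pics
python3 - <<'E'
from workcell import bot
import cv2
for n in ("scene","top"):
    c=bot.read_camera(n); cv2.imwrite(f"pics/{n}0.png",c["pixels"])
    print(n,c["fx"],c["fy"],c["cx"],c["cy"],c["k1"],c["R"],c["t"])
print(bot.current_clock(),bot.current_tool_rot(),bot.current_opening())
E
```

```text
pics
scene 451.94373923957727 451.94373923957727 326.52233728555007 236.10614137376226 0.01387409139463207 [[-0.14234643  0.98978514 -0.00792901]
 [ 0.84452358  0.11726974 -0.52252055]
 [-0.51625324 -0.08107517 -0.85258982]] [ 0.07413526 -0.45850565  1.62914927]
top 579.5529643228112 579.5529643228112 319.30774609461923 239.40082785901294 -0.09126744370062628 [[ 0.01621756 -0.99978234 -0.01312482]
 [-0.98222688 -0.01347512 -0.18721318]
 [ 0.18699558  0.01592769 -0.98223162]] [-9.09580870e-04  6.05030943e-01  1.45137542e+00]
0.1 [ 2.46868927e+00  1.94177710e+00 -2.30124462e-03] 0.9971871677055653
```

View pics/scene0.png

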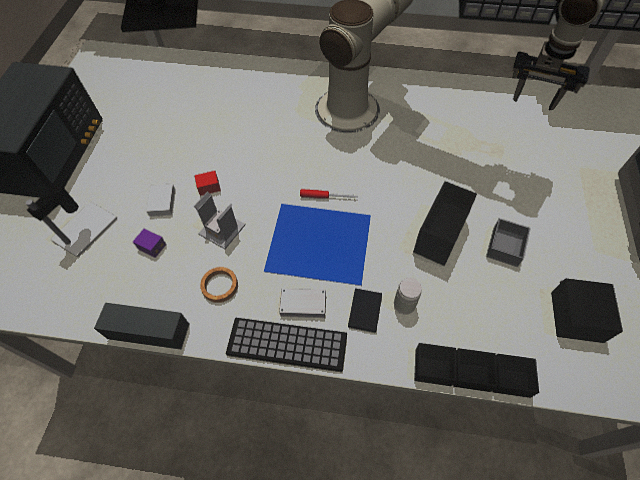

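View pics/top0.png

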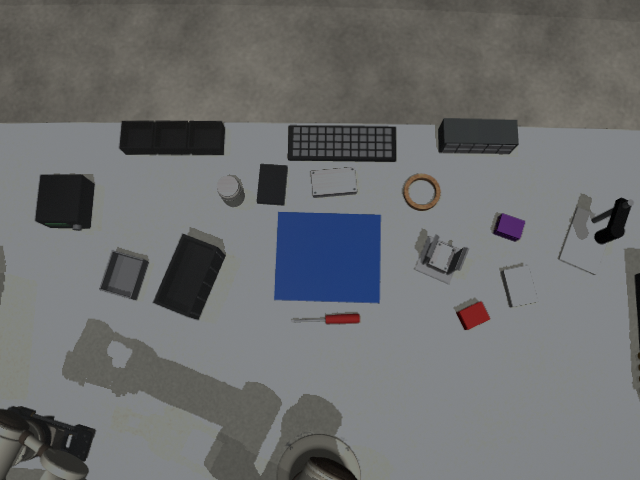

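The top view shows the tray pile at (190,276), the mat at (328,257) and the rack with its case at (441,257). The purple (509,227) and red (473,315) blocks are decoys. I'll enlarge the pile and the rack.

```bash
cat > h.py <<'E'
import numpy as np, cv2
from workcell import bot
from scipy.spatial.transform import Rotation as Ro
from scipy.optimize import least_squares
def cam(n,save=None):
    c=bot.read_camera(n)
    if save: cv2.imwrite(f"pics/{save}.png",c["pixels"])
    return c
def crop(c,box,s,name):
    x0,y0,x1,y1=box
    im=cv2.resize(c["pixels"][y0:y1,x0:x1],None,fx=s,fy=s,interpolation=cv2.INTER_CUBIC)
    im=np.clip(im.astype(float)*1.0,0,255); g=(255*(im/255)**0.6).astype(np.uint8)
    for u in range((x0//10+1)*10,x1,10):
        cv2.putText(g,str(u),((u-x0)*s-8,10),0,0.35,(0,255,255),1); cv2.line(g,((u-x0)*s+s//2,12),((u-x0)*s+s//2,18),(0,255,255),1)
    for v in range((y0//10+1)*10,y1,10):
        cv2.putText(g,str(v),(0,(v-y0)*s+4),0,0.35,(0,255,255),1); cv2.line(g,(24,(v-y0)*s+s//2),(30,(v-y0)*s+s//2),(0,255,255),1)
    cv2.imwrite(f"pics/{name}.png",g)
def proj(c,X):
    p=np.atleast_2d(X)@c["R"].T+c["t"]; q=p[:,:2]/p[:,2:]
    q=q*(1+c["k1"]*(q**2).sum(1,keepdims=True))
    return q*[c["fx"],c["fy"]]+[c["cx"],c["cy"]]
def unproj(c,uv,z):
    q0=(np.array(uv,float)-[c["cx"],c["cy"]])/[c["fx"],c["fy"]]; q=q0.copy()
    for _ in range(20): q=q0/(1+c["k1"]*(q@q))
    d=c["R"].T@np.array([q[0],q[1],1]); o=-c["R"].T@c["t"]
    return o+d*(z-o[2])/d[2]
def box(l,w,z,x,y,a):
    P=np.array([[1,1],[1,-1],[-1,-1],[-1,1]])*[l/2,w/2]
    R=np.array([[np.cos(a),-np.sin(a)],[np.sin(a),np.cos(a)]])
    return np.c_[P@R.T+[x,y],np.full(4,z)]
def down(yaw):  # tool x at world yaw, z down
    return (Ro.from_euler('z',yaw)*Ro.from_euler('x',np.pi)).as_rotvec()
E
python3 - <<'E'
from h import *
c=cam("top"); crop(c,(145,225,235,325),6,"pile"); crop(c,(405,225,480,290),8,"rack"); 
c=cam("scene"); crop(c,(405,170,485,270),6,"pile_s"); crop(c,(185,165,255,255),6,"rack_s")
E
```

```text
(no output)
```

View pics/pile.png

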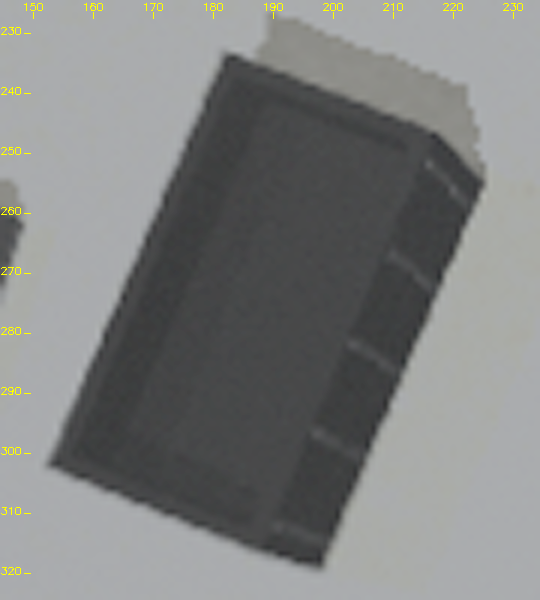

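View pics/rack.png

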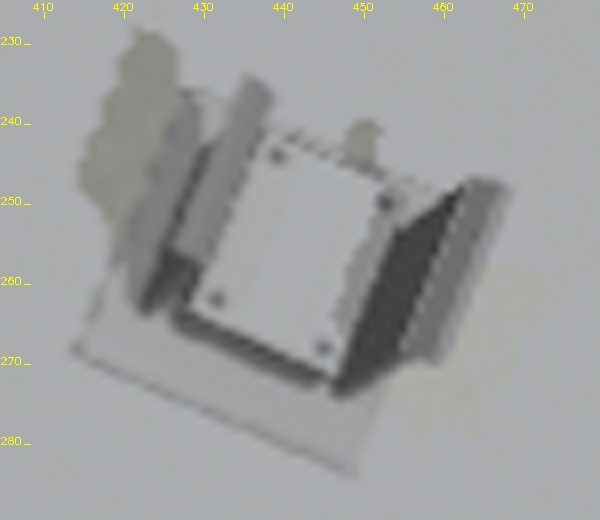

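View pics/pile_s.png

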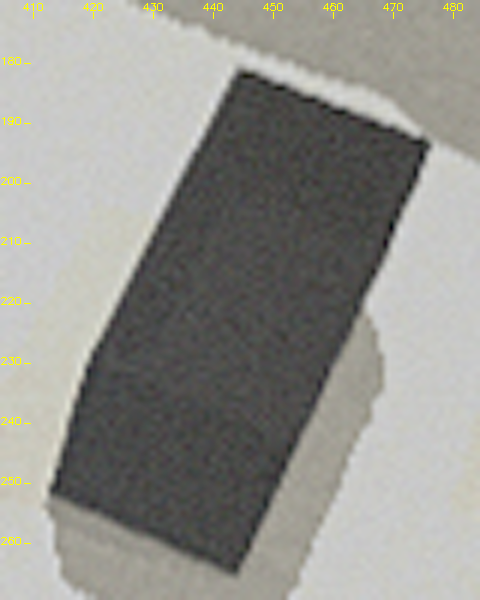

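View pics/rack_s.png

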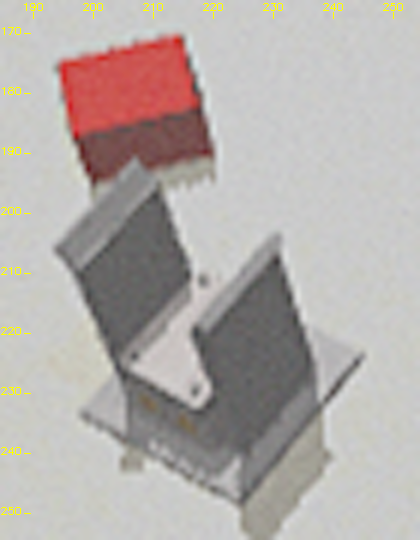

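Pile: the rim outer corners in the top view are (182.5,233.5), (217,247), (152.5,302) and (189,313). The foot corners are (225.5,254.5) and (198,319). Rack: the plate corners are (414,268.5) and (449,284), and the case_base screws are (439,244), (453,250), (432,262) and (445,268). Next I'll fit the poses using both cameras.

```bash
cat > fit1.py <<'E'
from h import *
T=cam("top"); S=cam("scene")
for c,n,pts,z in ((T,"pileT",[(182.5,233.5),(217,247),(189,313),(152.5,302)],.132),(S,"pileS",[(444.5,181),(476,193.5),(419.5,230)],.132),(T,"plT",[(414,268.5),(449,284)],.006),(T,"scT",[(439,244),(453,250),(445,268),(432,262)],.05),(S,"scS",[(219,211.5),(207,224),(217,229.5)],.05),(S,"plS",[(198.5,233.5),(225,248.5),(245,223.5)],.006)):
    print(n,[np.round(unproj(c,p,z),4)[:2].tolist() for p in pts])
# mat
for c,n in((T,"T"),(S,"S")):
    b=c["pixels"].astype(int); m=((b[...,0]>b[...,2]+60)&(b[...,0]>b[...,1]+40)).astype(np.uint8)
    k=max(cv2.findContours(m,0,2)[0],key=cv2.contourArea); bp=cv2.approxPolyDP(k,6,True)[:,0]
    print(n,bp.tolist(),[np.round(unproj(c,p,.002),4)[:2].tolist() for p in bp])
E
python3 fit1.py
```

```text
pileT [[0.601, 0.3488], [0.5681, 0.2602], [0.404, 0.3212], [0.4289, 0.4134]]
pileS [[0.3943, 0.3219], [0.427, 0.4089], [0.5696, 0.2577]]
plT [[0.5391, -0.245], [0.4987, -0.3379]]
scT [[0.5984, -0.3049], [0.583, -0.3413], [0.5353, -0.3192], [0.5506, -0.2856]]
scS [[0.532, -0.3193], [0.5797, -0.3421], [0.5941, -0.3083]]
plS [[0.5896, -0.376], [0.629, -0.2843], [0.5358, -0.2469]]
T [[278, 212], [274, 298], [378, 302], [379, 215]] [[0.69, 0.123], [0.4554, 0.1268], [0.4489, -0.149], [0.6853, -0.1523]]
S [[281, 204], [264, 271], [361, 284], [370, 216]] [[0.447, -0.154], [0.6835, -0.1564], [0.6859, 0.1211], [0.454, 0.1248]]
```

```bash
cat > fit2.py <<'E'
from h import *
T=cam("top"); S=cam("scene")
obsT=[((93,48,.132),(182.5,233.5)),((93,-48,.132),(217,247)),((-93,-48,.132),(189,313)),((-93,48,.132),(152.5,302)),((93,-48,.008),(225.5,254.5)),((-93,-48,.008),(198,319.3))]
obsS=[((-93,-48,.132),(444.5,181)),((-93,48,.132),(476,193.5)),((93,-48,.132),(419.5,230)),((93,-48,.008),(413,252)),((93,48,.008),(444.5,265))]
def X(p,o):
    a=p[2]; x,y,z=o; x/=1000;y/=1000
    return [p[0]+np.cos(a)*x-np.sin(a)*y,p[1]+np.sin(a)*x+np.cos(a)*y,z]
def res(p,sets):
    return np.concatenate([(proj(c,np.array([X(p,o) for o,_ in ob]))-np.array([u for _,u in ob])).ravel() for c,ob in sets])
for s in ([(T,obsT)],[(S,obsS)],[(T,obsT),(S,obsS)]):
    r=least_squares(res,[.5,.33,-.35],args=(s,)); print(r.x,np.degrees(r.x[2]),r.fun.round(1))
E
python3 fit2.py
python3 - <<'E'
from h import *
y=np.radians(-20.4)
for n,p,yaw in (("pile",[.484,.295,.11],y+np.pi/2),("mat",[.57,.01,.05],np.pi/2),("case",[.5,.335,.017],y),("cm",[.567,-.09,.01],0),("cm2",[.567,-.09,.01],np.pi/2),("rack",[.565,-.313,.055],np.radians(-23.4))):
    for d in (0,np.pi): print(n,d,bot.inverse_kinematics(p,down(yaw+d)))
E
```

```text
[ 0.50010426  0.33662655 -0.35210466] -20.174111008138613 [-0.3 -1.1  0.3 -1.1 -1.1  3.2 -0.1 -0.2  0.4 -0.5  0.9 -0.4]
[ 0.49629643  0.33478032 -0.34004843] -19.483339977544446 [-0.5 -0.5  0.8 -0.6  0.3 -0.5 -0.4  0.5 -0.3  1. ]
[ 0.49883842  0.33580688 -0.34850388] -19.967801193959325 [-0.1 -0.6  0.5 -0.7 -0.7  3.7  0.3  0.4  0.6 -0.1  1.3  0.   0.2  0.2
  1.4  0.4  0.5  0.1 -0.3  1.  -0.2  1.9]
pile 0 [ 0.33423608  0.23971884  1.71914396  0.          1.18272986 -0.88051308]
pile 3.141592653589793 [0.33423608 0.23971884 1.71914396 0.         1.18272986 2.26107958]
mat 0 [-1.94358689e-01  3.29476854e-01  1.74163761e+00 -4.44089210e-16
  1.07047819e+00 -1.76515502e+00]
mat 3.141592653589793 [-1.94358689e-01  3.29476854e-01  1.74163761e+00 -4.44089210e-16
  1.07047819e+00  1.37643764e+00]
case 0 [ 3.89746233e-01  4.50440855e-01  1.65642442e+00 -4.44089210e-16
  1.03472738e+00  7.45793400e-01]
case 3.141592653589793 [ 3.89746233e-01  4.50440855e-01  1.65642442e+00 -4.44089210e-16
  1.03472738e+00 -2.39579925e+00]
cm 0 [-3.67814941e-01  4.01475573e-01  1.74094456e+00 -4.44089210e-16
  9.99172518e-01 -3.67814941e-01]
cm 3.141592653589793 [-0.36781494  0.40147557  1.74094456  0.          0.99917252  2.77377771]
cm2 0 [-3.67814941e-01  4.01475573e-01  1.74094456e+00 -4.44089210e-16
  9.99172518e-01 -1.93861127e+00]
cm2 3.141592653589793 [-3.67814941e-01  4.01475573e-01  1.74094456e+00 -4.44089210e-16
  9.99172518e-01  1.20298139e+00]
rack 0 [-0.69260933  0.49469518  1.5074638   0.          1.13943367 -0.28420229]
rack 3.141592653589793 [-0.69260933  0.49469518  1.5074638   0.          1.13943367  2.85739037]
```

Everything is reachable. I'll take the top tray by its −y long wall and stand it on the mat.

```bash
cat > s1.py <<'E'
from h import *
a=np.radians(-20.1); P=np.array([.4988,.3355]); w=P+[.044*np.sin(a),-.044*np.cos(a)]
bot.set_gripper(.45,25)
bot.goto([*w,.20],down(a+np.pi/2))
bot.line_to([*w,.102],max_speed=.12)
print(bot.current_clock(),bot.current_contact_force())
bot.set_gripper(0,25)
print(bot.current_opening(),bot.current_contact_force(),bot.current_ee_pos())
bot.line_to([*w,.125],max_speed=.06)
bot.line_to([*w,.24],max_speed=.12)
print(bot.current_clock(),bot.current_opening(),bot.current_contact_force(),bot.current_ft_torque())
c=cam("top"); crop(c,(145,215,245,325),6,"lift"); c=cam("scene"); crop(c,(395,150,505,270),5,"lift_s")
E
python3 s1.py
```

```text
3.8333 [-0.42918435  0.42804052 -0.01374556]
0.08870061177939537 [-0.76766038 -1.01838951  1.61332002] [0.48373812 0.29413542 0.10217488]
6.075 0.08962182494380858 [ 0.08529659 -0.32096662 -1.3759899 ] [-0.12975075 -0.00273588 -0.00313478]
```

View pics/lift.png

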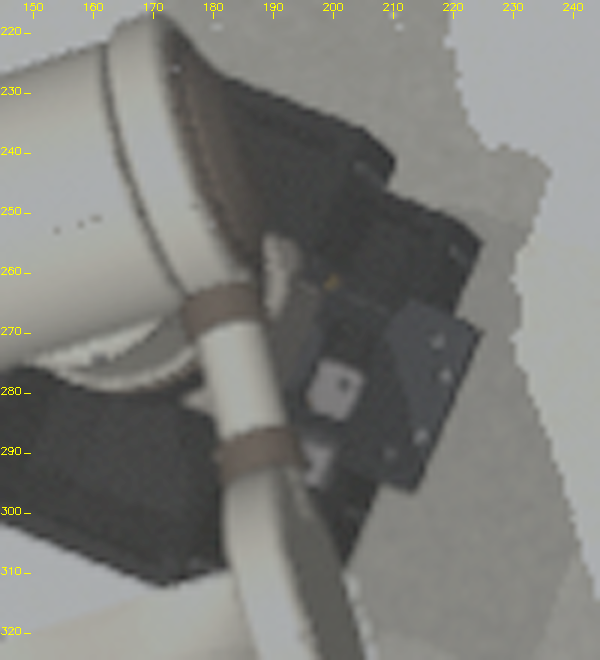

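View pics/lift_s.png

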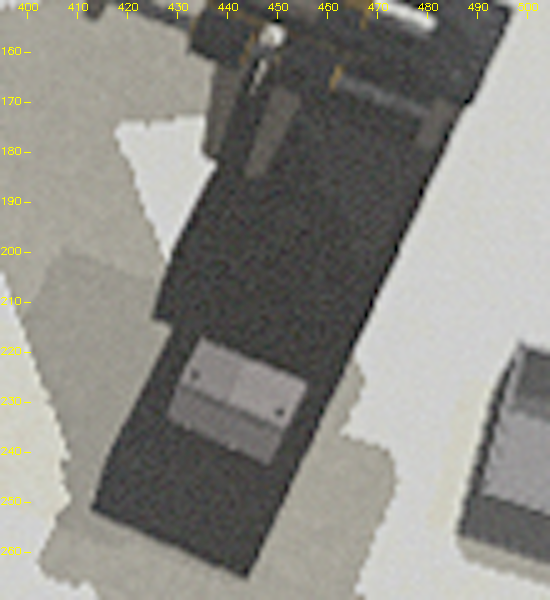

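The top tray is held level, with the fingers 8.2 mm apart, which matches the wall. In the scene view the case now shows in the lower tray at about (440,230). Next I'll set the tray on the mat.

```bash
cat > s2.py <<'E'
from h import *
m=np.radians(-1.0); M=np.array([.569,-.0145]); R=np.array([[np.cos(m),-np.sin(m)],[np.sin(m),np.cos(m)]])
C=M+R@[0,.068]; w=C+R@[0,-.044]
bot.goto([*w,.16],down(m+np.pi/2))
f0=bot.current_contact_force()
bot.line_to([*w,.050],max_speed=.12)
z=.050
while z>.036:
    z-=.0015; bot.line_to([*w,z],max_speed=.05)
    f=bot.current_contact_force()-f0
    if f[2]>2.0: break
print(bot.current_clock(),z,f,bot.current_ee_pos())
bot.set_gripper(.4)
p=bot.current_ee_pos(); np.save("tray_tcp.npy",np.r_[p,C,m])
bot.line_to([*w,.16],max_speed=.2)
bot.goto([.50,.06,.25],down(m+np.pi/2))
bot.set_gripper(.95)
print(bot.current_clock())
c=cam("top","t2"); cam("scene","s2"); crop(c,(145,225,235,325),6,"low")
crop(c,(260,200,390,310),6,"mat"); c=cam("scene"); crop(c,(405,170,485,270),6,"low_s")
E
python3 s2.py
```

```text
9.9167 0.040999999999999995 [-3.52295799  0.14870078  8.37114548] [0.56965518 0.00947529 0.04215612]
12.675
```

View pics/low.png

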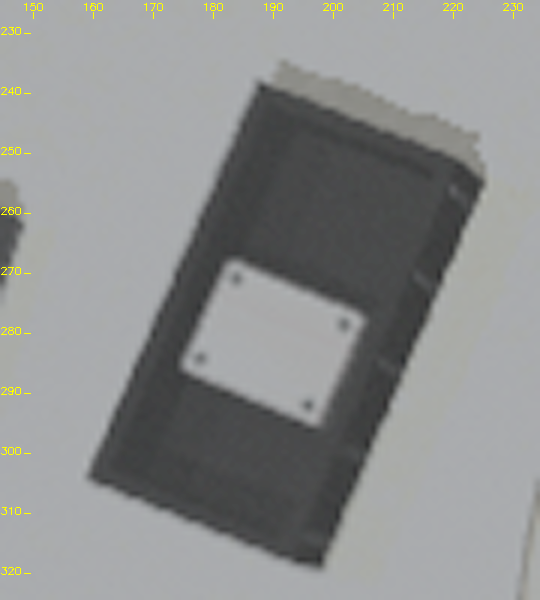

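View pics/low_s.png

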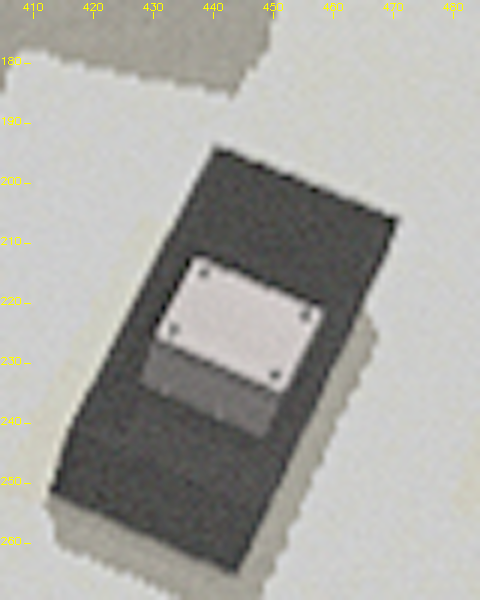

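View pics/mat.png

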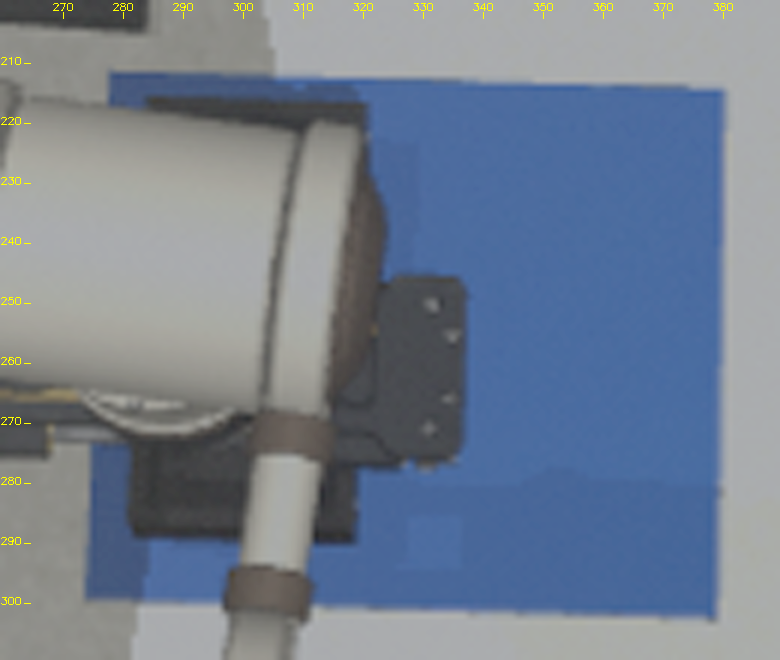

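View pics/s2.png

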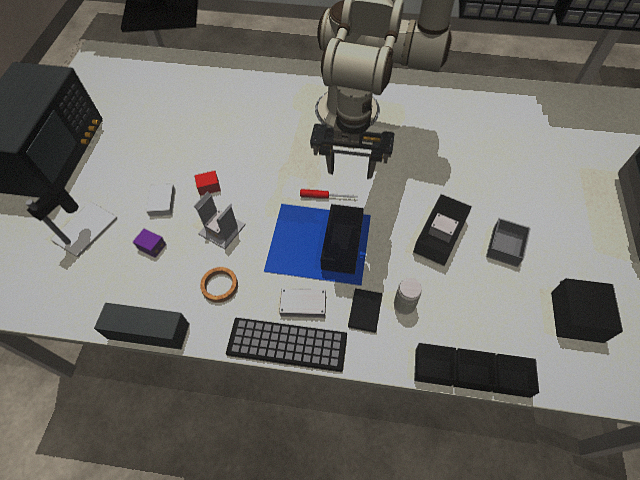

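The tray stands inside the mat. In the lower tray, the case's corners are at (183,268), (205.5,277.5), (198,296) and (175,286.5) in the top view, with screws at (184,271), (202,278.5), (196,292) and (178,284). I'll fit both poses.

```bash
cat > fit3.py <<'E'
from h import *
T=cam("top"); S=cam("scene")
def X(p,o):
    a=p[2]; x,y,z=o; x/=1000;y/=1000
    return [p[0]+np.cos(a)*x-np.sin(a)*y,p[1]+np.sin(a)*x+np.cos(a)*y,z]
def res(p,sets):
    return np.concatenate([(proj(c,np.array([X(p,o) for o,_ in ob]))-np.array([u for _,u in ob])).ravel() for c,ob in sets])
def fit(T_,S_,p0):
    for s in ([(T,T_)],[(S,S_)],[(T,T_),(S,S_)]):
        r=least_squares(res,p0,args=(s,),loss='soft_l1'); print(r.x.round(4),np.degrees(r.x[2]).round(2),res(r.x,s).round(1))
    return r.x
if __name__=="__main__":
    print("case (axes of tray)")
    z=.056
    fit([((26,33,z),(183,268)),((26,-33,z),(205.5,277.5)),((-26,-33,z),(198,296)),((-26,33,z),(174.8,286.5))],
        [((-26,-33,z),(437,212)),((-26,33,z),(458.5,221)),((26,33,z),(452,235)),((26,-33,z),(430.5,226))],[.5,.33,-.35])
    print("low")
    fit([((93,48,.07),(188,238.5)),((-93,48,.07),(159.3,304.5)),((93,-48,.008),(225.5,254.5)),((-93,-48,.008),(198,319.3))],
        [((-93,-48,.07),(440.5,194)),((-93,48,.07),(471,206)),((93,-48,.008),(413,252)),((93,48,.008),(444.5,265))],[.5,.33,-.35])
E
python3 fit3.py
```

```text
case (axes of tray)
[ 0.4884  0.3404 -0.3632] -20.81 [-0.1  0.   0.4 -0.1 -0.2  0.  -0.   0. ]
[ 0.4873  0.3387 -0.349 ] -20.0 [-0.1  0.4 -0.   0.2  0.3 -0.2 -0.2 -0.4]
[ 0.488   0.3396 -0.3576] -20.49 [ 0.1  0.3  0.7 -0.   0.2  0.2  0.3  0.3  0.3  0.6  0.4  0.6  0.5  0.1
  0.1 -0.2]
low
[ 0.4981  0.3375 -0.3553] -20.35 [-0.2 -0.7 -0.3 -0.   0.1  0.3  0.4  0.3]
[ 0.4954  0.336  -0.3472] -19.89 [-0.3 -0.6  0.5 -0.3 -0.1  0.  -0.1  0.8]
[ 0.4971  0.3368 -0.3518] -20.16 [-0.1 -0.3  0.1  0.5  0.3  0.6  0.8  0.7  0.1 -0.1  0.9  0.4  0.   0.5
 -0.   1.4]
```

```bash
cat > s3.py <<'E'
from h import *
a=np.radians(-20.4); P=[.488,.3396]
bot.set_gripper(.8,25)
bot.goto([*P,.15],down(a))
bot.line_to([*P,.018],max_speed=.12)
print(bot.current_clock(),bot.current_contact_force())
bot.set_gripper(0,25)
print(bot.current_opening()*92,bot.current_contact_force(),bot.current_ee_pos())
bot.line_to([*P,.04],max_speed=.06)
bot.line_to([*P,.17],max_speed=.15)
print(bot.current_clock(),bot.current_opening()*92,bot.current_contact_force(),bot.current_ft_torque())
m=np.radians(-1.0); M=np.array([.569,-.0145]); R=np.array([[np.cos(m),-np.sin(m)],[np.sin(m),np.cos(m)]])
C=M+R@[0,-.075]
bot.goto([*C,.17],down(m-np.pi/2))
f0=bot.current_contact_force()
bot.line_to([*C,.014],max_speed=.12)
z=.014
while z>.004:
    z-=.0015; bot.line_to([*C,z],max_speed=.05)
    f=bot.current_contact_force()-f0
    if f[2]>2.0: break
print(bot.current_clock(),z,f,bot.current_ee_pos())
bot.set_gripper(.8)
print(bot.current_clock(),bot.current_opening())
bot.line_to([*C,.12],max_speed=.2)
bot.goto([.45,-.02,.25],down(m))
print(bot.current_clock())
c=cam("top","t3"); crop(c,(260,200,390,310),6,"mat3");cam("scene","s3")
E
python3 s3.py
```

```text
16.6667 [ 0.25492239 -0.22730962  0.33323966]
51.60748268562565 [-1.3561524   0.1940196   3.05224512] [0.48808001 0.33974426 0.01841115]
18.65 52.24759679170334 [-1.99480577 -0.25558558 -3.06566189] [-0.06355361  0.09227547  0.02017743]
22.7083 0.008000000000000002 [ 0.67161559 -0.4913707   2.05221587] [ 0.56818984 -0.08967279  0.00839453]
23.2083 0.7983901376062246
25.275
```

View pics/mat3.png

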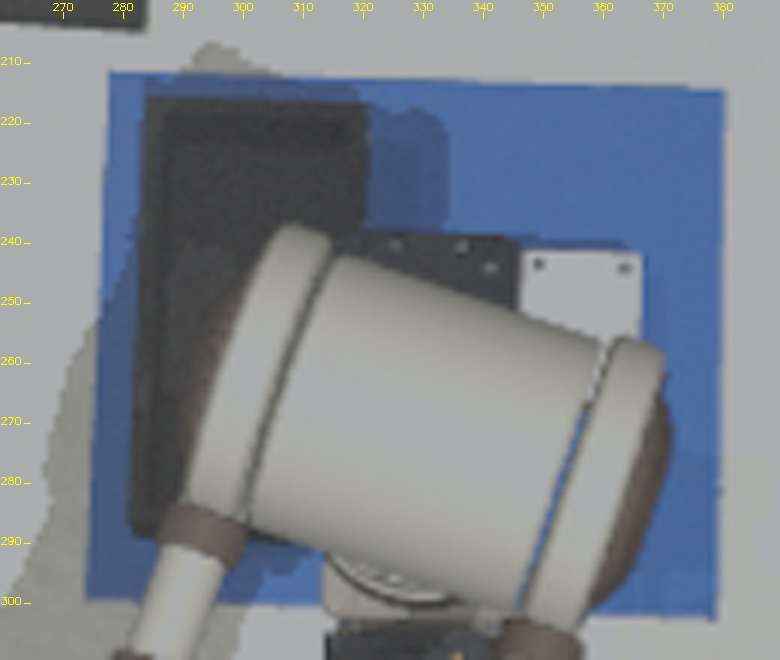

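View pics/s3.png

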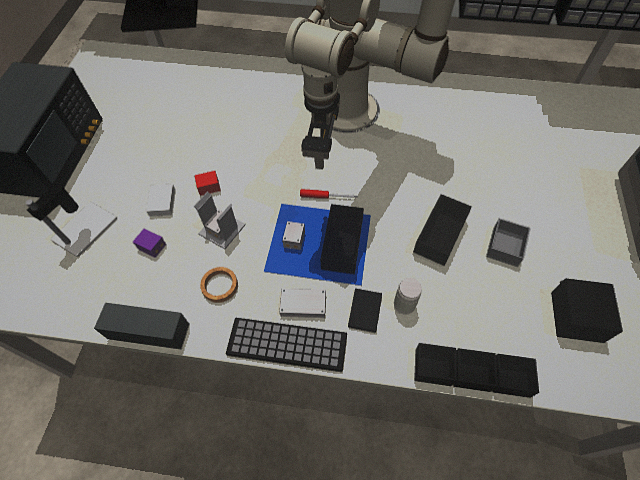

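The case lies flat on the mat, with screws in the scene view near (294,235). I'll regrasp it by its narrow ends. First I'll use it in enlarged crops as a calibration reference against the rack case.

Run:
```python
from h import *
c=cam("scene"); crop(c,(275,210,315,260),12,"c4_s"); crop(c,(190,190,250,255),9,"r4_s")
c=cam("top"); crop(c,(405,225,480,290),9,"r4")
```

```text
(no output)
```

View pics/c4_s.png

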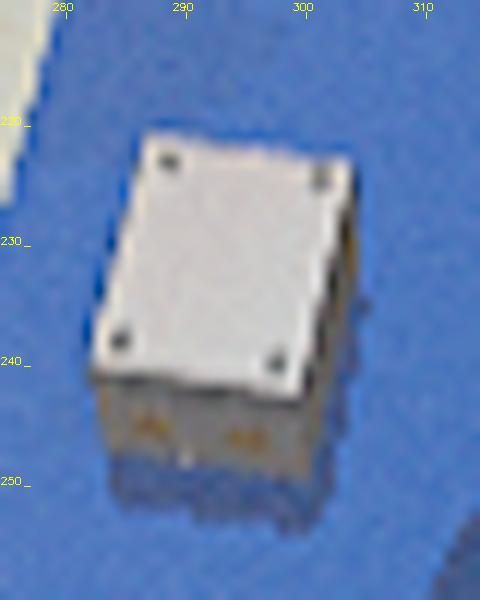

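View pics/r4_s.png

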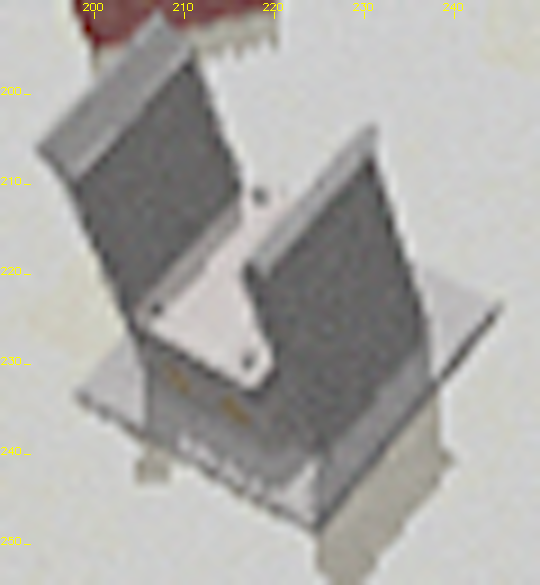

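View pics/r4.png

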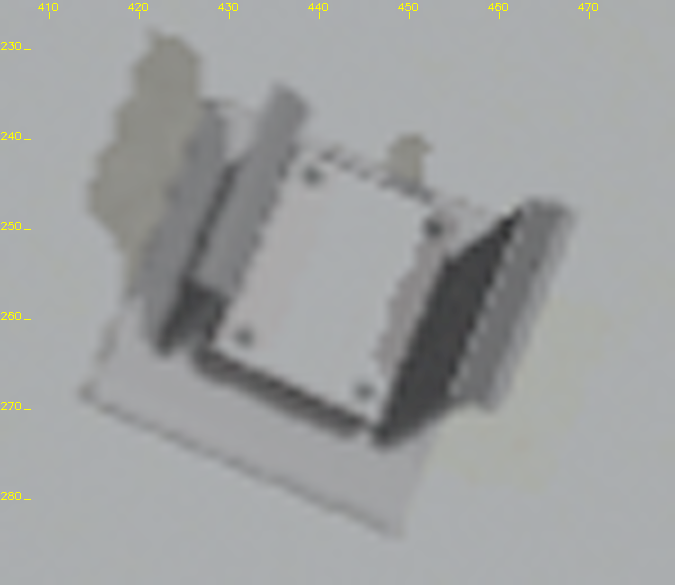

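Run:
```python
from fit3 import *
m=[unproj(S,p,.046)[:2] for p in [(288.6,222.9),(301.2,224.4),(297.6,239.7),(284.5,237.8)]]
m=np.array(m); print("mat case S centre",m.mean(0), m.round(4).tolist())
d=np.array([np.linalg.norm(m[0]-m[3]),np.linalg.norm(m[1]-m[2]),np.linalg.norm(m[0]-m[1]),np.linalg.norm(m[2]-m[3])]);print(d)
hx,hy=25.5,19.0
hx=1000*d[:2].mean()/2; hy=1000*d[2:].mean()/2; z=.05
# world: x fwd; local +y toward world +y
o=lambda sx,sy:(sx*hx,sy*hy,z)
Tt=[(o(1,1),(439.3,244.1)),(o(1,-1),(452.8,249.9)),(o(-1,1),(431.6,261.9)),(o(-1,-1),(444.9,268.1))]
Ss=[(o(-1,-1),(218.4,211.3)),(o(1,-1),(206.7,223.9)),(o(1,1),(217.3,229.5))]
fit(Tt,Ss,[.565,-.313,-.4])
Ss=[((50,-50,.006),(198.5,233.5)),((50,50,.006),(225,248)),((-50,50,.006),(245,223.5))]
Tt=[((-50,50,.006),(414,268.5)),((-50,-50,.006),(449,284))]
print("rack");fit(Tt,Ss,[.565,-.313,-.4])
```

```text
mat case S centre [ 0.5669476  -0.09079246] [[0.5408, -0.1086], [0.5409, -0.0713], [0.5936, -0.0725], [0.5925, -0.1108]]
[0.05173571 0.05270491 0.03734695 0.03826609]
[ 0.5668 -0.3125 -0.4208] -24.11 [ 0.1 -0.1 -0.1  0.1  0.   0.1  0.1 -0.1]
[ 0.5629 -0.3147 -0.4095] -23.46 [-0.1 -0.1  0.3 -0.  -0.1  0.1]
[ 0.5659 -0.313  -0.4257] -24.39 [ 0.3  0.3  0.1  0.5  0.2  0.3  0.2  0.3  0.3  0.8  0.5  0.8 -0.   1.1]
rack
[ 0.5648 -0.3114 -0.4108] -23.54 [ 0.2  0.1 -0.2 -0.1]
[ 0.5625 -0.3116 -0.3917] -22.44 [-0.3 -0.   0.1  0.1  0.2 -0.1]
[ 0.5637 -0.3111 -0.4011] -22.98 [ 0.2  0.7 -0.1  0.2 -0.2  0.1 -0.1  0.6  0.3  0.4]
```

```bash
cat > s4.py <<'E'
from h import *
m=np.radians(-1.0); C=[.5677,-.0897]
bot.set_gripper(.97,25)
bot.goto([*C,.12],down(m))
bot.line_to([*C,.009],max_speed=.12)
print(bot.current_clock(),bot.current_contact_force())
bot.set_gripper(0,25)
print(bot.current_opening()*92,bot.current_contact_force(),bot.current_ee_pos())
bot.line_to([*C,.03],max_speed=.06)
bot.line_to([*C,.20],max_speed=.17)
print(bot.current_clock(),bot.current_opening()*92,bot.current_contact_force(),bot.current_ft_torque())
yaw=np.radians(-23.6)
bot.goto([.565,-.3132,.20],down(yaw))
bot.line_to([.565,-.3132,.145],max_speed=.12)
print(bot.current_clock(),bot.current_opening()*92,bot.current_contact_force(),bot.current_ee_pos())
c=cam("top"); crop(c,(405,215,490,290),9,"r5"); c=cam("scene"); crop(c,(185,150,255,250),6,"r5_s")
E
python3 s4.py
```

```text
27.85 [-0.37590138 -0.12967118  0.34461292]
66.35953434450379 [0.16907728 0.88845961 2.63019175] [ 0.56805192 -0.0898442   0.00945561]
29.975 65.78553060327184 [-0.30193584 -0.33383319 -3.89733488] [-0.08732015  0.04124691 -0.03760852]
31.475 66.07801143388804 [ 0.54943229 -0.19915579 -2.39158557] [ 0.56547592 -0.31280126  0.14556057]
```

View pics/r5_s.png

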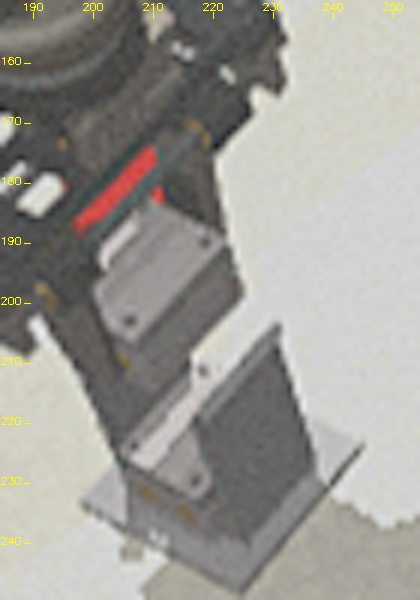

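View pics/r5.png

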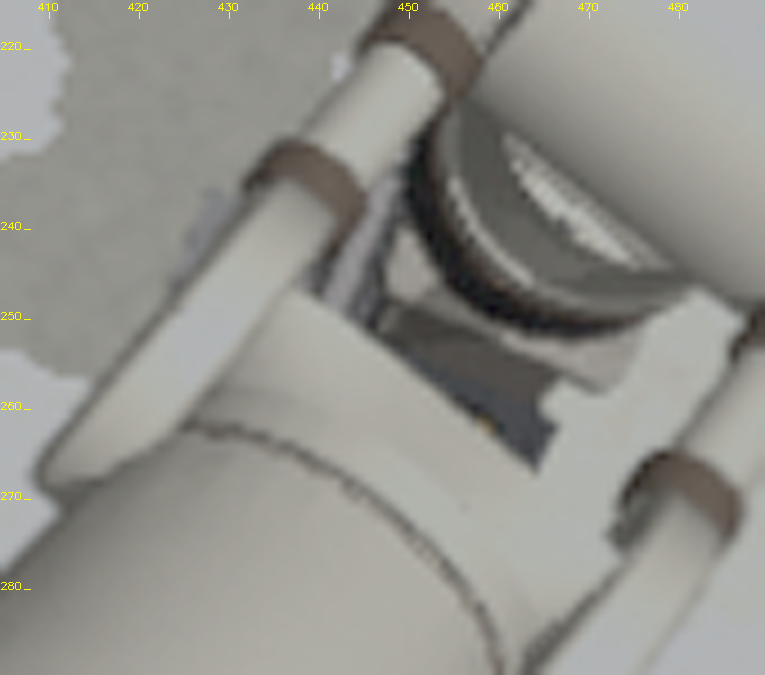

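Run:
```python
from fit3 import *
hx,hy,z=26.1,18.9,.1821
a=np.radians(-23.6)
crop_px=lambda u,v:(185+u/6-.5,150+v/6-.5)
p1=crop_px(130,320); p2=crop_px(205,242)
for p,s in ((p1,(1,1)),(p2,(-1,1))):
    w=unproj(S,p,z)[:2]; o=np.array([s[0]*hx,s[1]*hy])/1000
    print(p,w, w-[np.cos(a)*o[0]-np.sin(a)*o[1],np.sin(a)*o[0]+np.cos(a)*o[1]])
```

```text
(206.16666666666666, 202.83333333333334) [ 0.59459599 -0.30828434] [ 0.56311233 -0.31515449]
(218.66666666666666, 189.83333333333334) [ 0.54839128 -0.28702362] [ 0.56474175 -0.31479199]
```

In the scene view, the held case measures within about 1 mm of the rack case. I'll lower it.

```bash
cat > s5.py <<'E'
from h import *
C=[.565,-.3132]
f0=bot.current_contact_force()
bot.line_to([*C,.075],max_speed=.10)
print(bot.current_contact_force()-f0)
bot.line_to([*C,.063],max_speed=.05)
z=.063
while z>.053:
    z-=.0012; bot.line_to([*C,z],max_speed=.04)
    f=bot.current_contact_force()-f0
    if f[2]>2.0: break
print(bot.current_clock(),z,f,bot.current_ee_pos(),bot.current_opening()*92)
bot.hold(.15)
bot.set_gripper(.95)
print(bot.current_clock(),bot.current_contact_force())
bot.line_to([*C,.20],max_speed=.15)
m=np.radians(-1.0)
d=np.load("tray_tcp.npy"); bot.set_gripper(.45,25)
w=d[:2]; 
bot.goto([w[0]-.1,w[1]-.03,.2],down(m+np.pi/2))
print(bot.current_clock())
c=cam("top"); crop(c,(405,225,480,290),9,"r6"); crop(c,(270,200,340,300),6,"t6"); c=cam("scene"); crop(c,(185,165,255,250),7,"r6_s");crop(c,(310,195,380,285),6,"t6_s")
E
python3 s5.py
```

```text
[-0.85791396  0.7431472  -1.01595226]
34.4167 0.0558 [-2.92680094  0.75292345  9.03364818] [ 0.56538758 -0.31349877  0.05741477] 65.99150439937613
35.0667 [-0.01003979 -0.26756824 -0.71975255]
38.3833
```

View pics/r6.png

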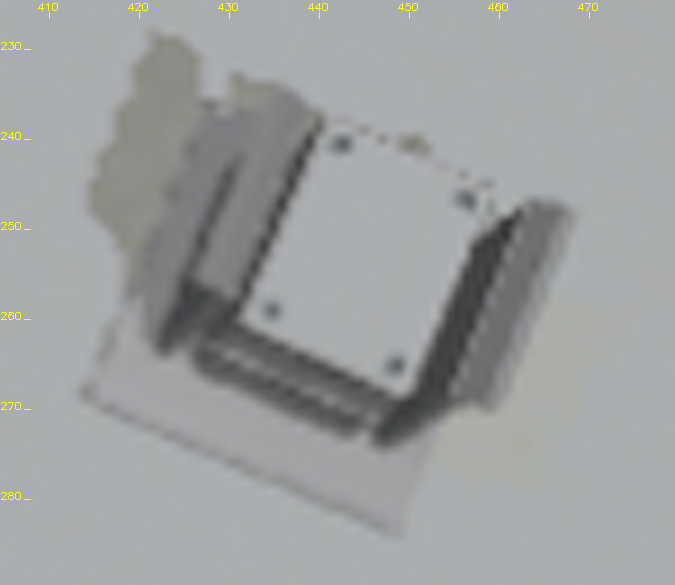

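View pics/r6_s.png

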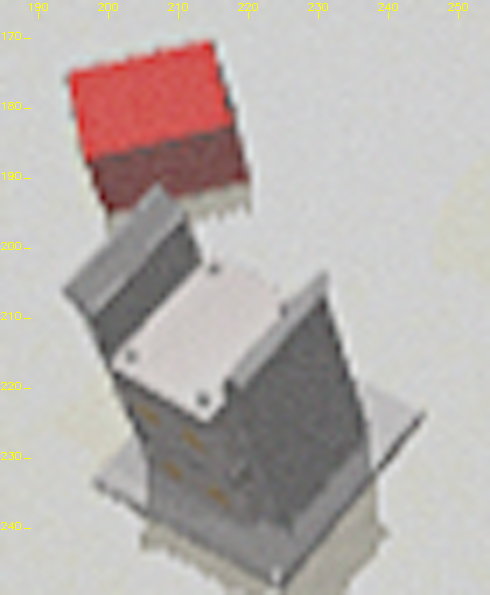

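View pics/t6.png

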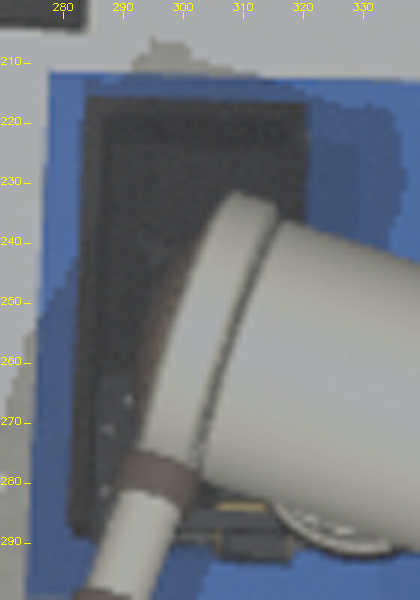

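View pics/t6_s.png

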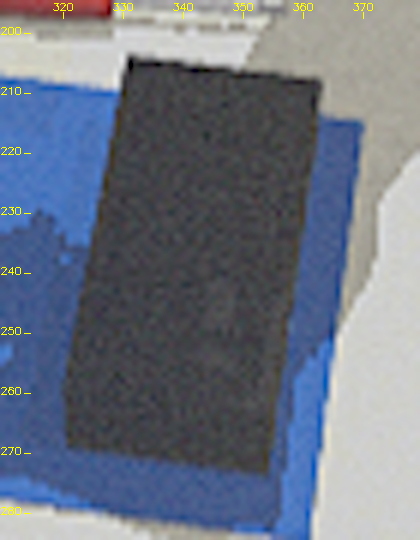

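The upper case sits between the cheeks with its screws at (442.5,240.5), (456,246.5), (434.5,259) and (448.5,265) in the top view. The tray is upright on the mat. I'll check numerically and see whether the lower tray moved.

Run:
```python
from fit3 import *
hx,hy=26.1,18.9; z=.094
o=lambda sx,sy,z=z:(sx*hx,sy*hy,z)
k=lambda u,v:(405+u/9-.5,225+v/9-.5); q=lambda u,v:(185+u/7-.5,165+v/7-.5)
fit([(o(1,1),k(341,144)),(o(1,-1),k(465,199)),(o(-1,1),k(272,310)),(o(-1,-1),k(396,365))],
    [(o(-1,-1),q(214,268)),(o(1,-1),q(130,355)),(o(1,1),q(203,400)),(o(-1,1),q(285,310))],[.565,-.313,-.4])
crop(T,(145,225,235,325),6,"low7"); crop(S,(405,170,485,270),6,"low7_s")
```

```text
[ 0.568  -0.3123 -0.4107] -23.53 [ 0.1 -0.   0.  -0.1 -0.   0.1 -0.   0. ]
[ 0.5639 -0.3149 -0.4349] -24.92 [ 0.1  0.  -0.   0.2 -0.2 -0.1  0.1 -0.1]
[ 0.5668 -0.3131 -0.4179] -23.94 [0.5 0.4 0.4 0.4 0.3 0.4 0.2 0.5 0.2 0.9 0.3 1.3 0.3 0.8 0.4 0.6]
```

View pics/low7.png

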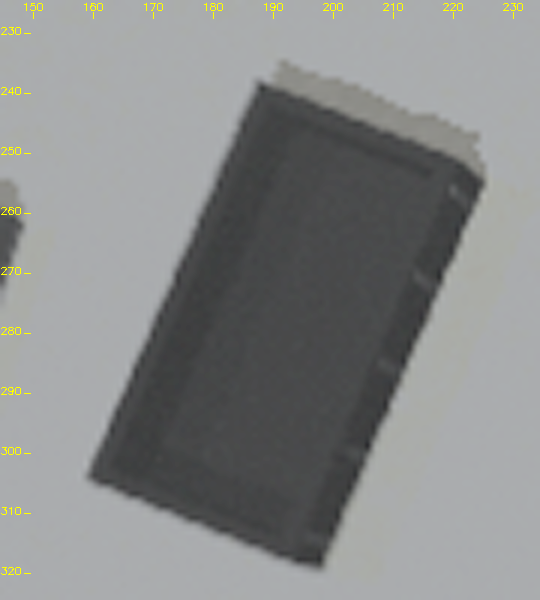

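View pics/low7_s.png

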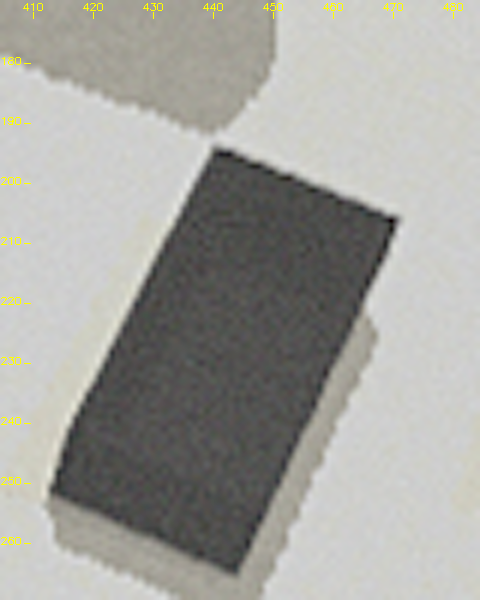

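Both cameras agree the upper case is within about 1 mm of the lower one. The lower tray hasn't moved. Next I'll pick the tray up again and nest it at the TCP pose it was taken from.

```bash
cat > s6.py <<'E'
from h import *
m=np.radians(-1.0); M=np.array([.569,-.0145]); R=np.array([[np.cos(m),-np.sin(m)],[np.sin(m),np.cos(m)]])
C=M+R@[0,.068]; w=C+R@[0,-.044]
bot.goto([*w,.15],down(m+np.pi/2))
bot.line_to([*w,.042],max_speed=.12)
bot.set_gripper(0,25)
print(bot.current_clock(),bot.current_opening()*92,bot.current_ee_pos())
bot.line_to([*w,.06],max_speed=.06)
bot.line_to([*w,.22],max_speed=.15)
a=np.radians(-20.1); w=[.4837,.2942]
bot.goto([*w,.22],down(a+np.pi/2))
f0=bot.current_contact_force()
bot.line_to([*w,.125],max_speed=.1)
print(bot.current_clock(),bot.current_contact_force()-f0)
z=.1185 
bot.line_to([*w,z],max_speed=.05)
while z>.0985:
    z-=.0015; bot.line_to([*w,z],max_speed=.04)
    f=bot.current_contact_force()-f0
    if f[2]>3.0: break
print(bot.current_clock(),z,f,bot.current_ee_pos(),bot.current_opening()*92)
c=cam("scene"); crop(c,(395,150,505,270),5,"n8_s")
E
python3 s6.py
```

```text
40.7667 7.925588137752029 [0.56948552 0.00950394 0.04214325]
44.675 [0.3240612  0.12731796 0.0265552 ]
47.9583 0.10049999999999998 [-3.19650278 -1.48041617 11.20919991] [0.4839298  0.29426469 0.10215082] 7.964680212680976
```

View pics/n8_s.png

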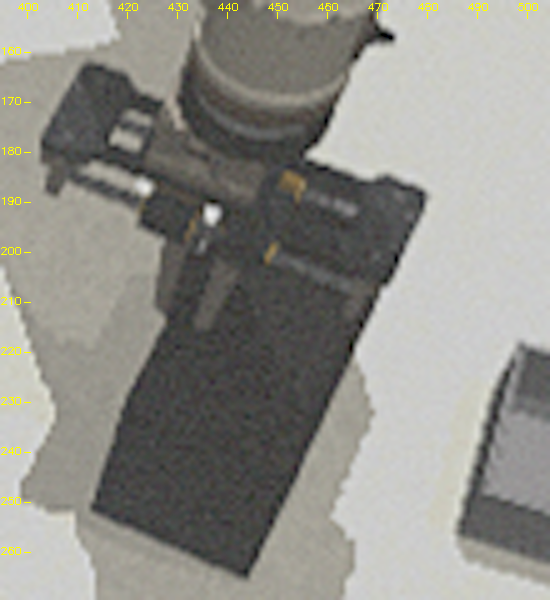

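The tray seated at z = 0.102, the same TCP height as at the first pick-up, so it is nested. I'll release it, back off and check.

Run:
```python
from h import *
bot.set_gripper(.4)
p=bot.current_ee_pos(); bot.line_to([p[0],p[1],.2],max_speed=.15)
bot.goto([.35,.1,.3],down(np.radians(90)))
print(bot.current_clock(),bot.current_contact_force())
c=cam("top","t9"); crop(c,(145,225,235,325),6,"n9"); c=cam("scene","s9"); crop(c,(405,170,485,270),6,"n9_s")
```

```text
50.4167 [-0.10743999  0.04495822 -0.17163047]
```

View pics/n9.png

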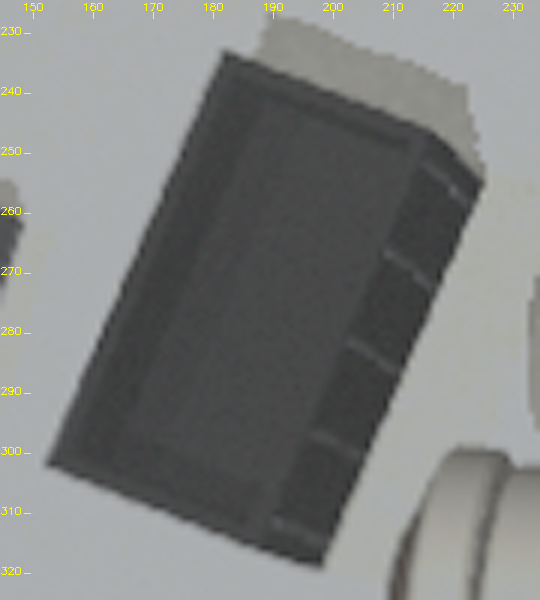

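View pics/n9_s.png

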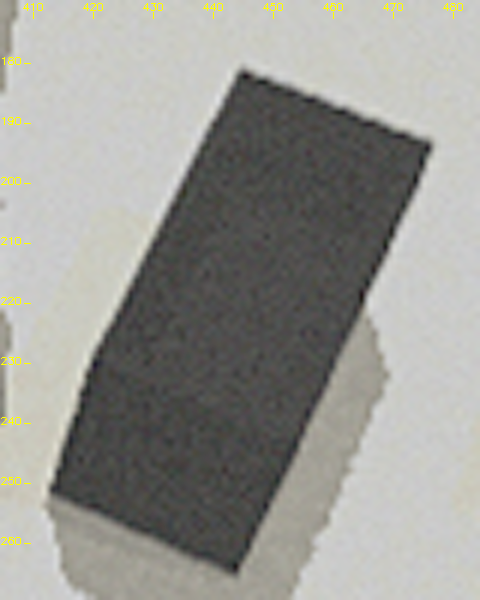

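View pics/t9.png

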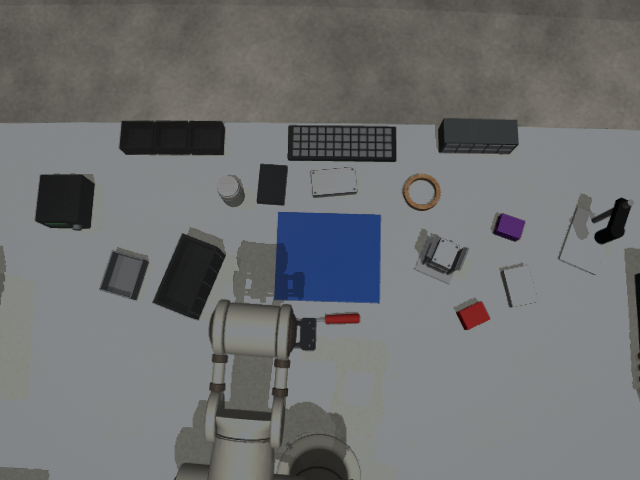

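View pics/s9.png

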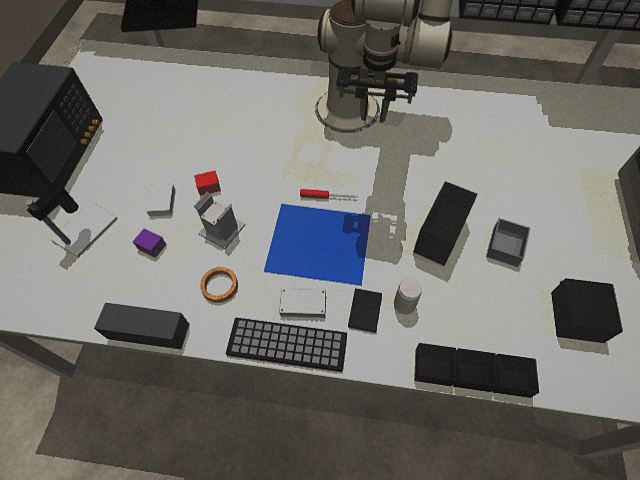

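The pile looks as it did at the start, with rim corners at (182.5,233.5) and (152.5,302). The case column stands in the rack at (441,255), and no bystander has moved. I'm handing it in.

Run:
```python
from workcell import bot
bot.job_done(); print(bot.current_clock())
```

```text
the job is handed in; nothing more can be done
the job is handed in; nothing more can be done
```

I completed all the steps and handed the job in with the clock at about 50 s of the 72 s allowed. No verdict is reported back.

**What I did:** I stood the top tray on the mat and put the case beside it, letting go of it there. I then took the case again by its two narrow ends and lowered it, still gripped, onto the rack case. Last, I nested the empty tray back on the lower tray.

**Last checks:**
- **Case on the rack case:** each camera shows it within about 1 mm of the lower case. The yaw difference was about 0.6° in one camera and 1.5° in the other, within the 0.1 rad limit.
- **Tray:** it seated at the same tool height as before the first lift, 0.102 m. The pile's outline matches the starting picture to within about a pixel.
- **Lower tray and bystanders:** none had visibly moved.
- **Robot:** the arm was clear, with about 0.2 N on the tool.

**Disagreement:** the two cameras differed by up to 4 mm in absolute position, more than the stated 2 mm calibration. I aimed between their readings and compared positions within a single camera.

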